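# Set a hexagonal candle square in the wick-drilling jig

### The arm

A 6-joint arm with a two-finger parallel gripper is mounted at the origin on a cart in front of the work surface, level with it; the furniture and walls round the work are solid. World frame = base frame: x ahead of the robot, y to its left, z up, the work surface at z = 0. Lengths are in m, angles in rad, forces in N, time in s.
With the tool pointing down it reaches from about 0.35 to 0.85 m from the base axis. Payload 8.1 kg.
Tool frame: the origin (TCP) lies at the very end of the fingers, on their centre line; the grasp point (between the pads) lies 19 mm behind it; z points along the fingers, y is the line along which they close (so a half turn about z gives the same grasp; the last joint's range is limited). The gripper opens to 93 mm and grips with 3 to 60 N. Pads are 15 mm wide; open, the fingers measure 128 mm over their backs; the gripper's body (75 mm by 188 mm) begins 65 mm behind the grasp point.
Start: joints at [1.168, 0.13, 1.488, -0, 1.523, -0.085], TCP at [0.187, 0.57, 0.219] pointing down, gripper open.
Joint ranges: [-2.96, 2.96], [-0.89, 2.26], [0.02, 2.5], [-1.34, 4.48], [0, 2.73], [-2.66, 2.66]. Speed limits (rad/s): [2.39, 2.39, 2.79, 3.14, 3.14, 3.14].

### API

Orientations are given as a rotation vector (axis times angle).
In Python, from cell import * gives the robot as it stands.
- The arm moves only by the tool jog_arm, never from a script. Its argument "motion" is a list of rows, each a list of 3 entries, a list of its own where there are three numbers: the shift along the world's x, y, z as a fraction of full scale, then the turn, a rotation vector about the world's x, y, z as a fraction of full scale, then the opening, from 0 (shut) to 1 (fully open). A call has 1 to 10 rows; each row shifts and turns the commanded pose from where the row before left it; what a row does not reach is not made up. Full scale, the value 1, is 100 mm for a shift and 5 degrees for a turn. A row lasts 1/12 s, in which the tool goes at most 41.7 mm and 7.16 degrees, less where a joint would pass 70% of its speed; a pose out of reach is approached as far as the arm can. A call with a number of a shift or a turn outside -1 to 1 is refused whole. A call with a gripper value outside its range is refused whole. The fingers move at their own pace and stop on an object; "force" is the grip in N (left out, the last holds). Time passes only in rows, so rows that do not move let the fingers close. It gives the time, the measured TCP pose, the force, the opening and the grip force at its end, in the units of the state.
- get_obs(): the state, without advancing time (a new reading comes with each control period).
- read_camera(name): name is "scene" or "top" or "wrist"; returns a dict with "pixels" (420x560x3 uint8, red, green, blue), "intrinsics" (3x3 intrinsics, pixels), "rvec" (rotation vector, rad) and "tvec" (3), from world to camera coordinates, as OpenCV has them; the wrist camera has in their place "mount" (4x4, takes a point from camera to tool coordinates, whose origin is the TCP and whose axes are the flange's). Camera axes: x right, y down, z forward; pixel columns grow to the right and rows downward; lengths in m; the calibration is good to about 2 mm. A picture is of the moment at which its call begins: read the wrist's pose just before it. There is no depth.
- close_job(): hands the job in; it is judged then, once.
Trained networks look in the newest picture that a camera, given by its name, has taken for a name from the list of things; names that differ only in an ending like _2 or _b are one class to them, and where a whole thing is asked for, a point or a joint stands for the part that bears it (a point fixed in the world has none). Each returns a list of dicts, best first, with "score" (0 to 1); they miss things now and then, are a little off and sometimes report something else, mostly with a low value. They report only what shows in the picture. A call takes as long as a camera call. They do not tell look-alikes from the thing itself.
- spot_in(camera, label): "extent" ([left, top, width, height] in pixels, round what is visible of it).
- masks_of(camera, label): "mask" (420x560 bool, what is visible of it) and "extent" ([left, top, width, height] in pixels, round what is visible of it).
- landmark_of(camera, label): "position" ([column, row] in pixels: a listed point, or the origin of a listed thing).
The state is a dict: "t": time; "joint_pos": joint angles; "dq": joint speeds; "joint_efforts": joint torques, N m; "tcp_pos": TCP position; "tcp_rot": TCP orientation; "force": force on the tool from outside, world axes, zero at the start; "torque": the same for the moment, N m; "width": finger opening in m; "grasp_force": force on a finger pad.
Only numpy, scipy, OpenCV 4.12 (cv2) and the standard library are available. Lean on these libraries where they do the work, as an engineer would, in place of code of your own. Each camera call takes 0.05 s, during which the arm holds its last target. There are 200 camera calls.

### The job

Take the six-sided candle from among the candles on the table, turn it so that two of its flats lie along the jig's two jaws, and lower it (do not drop it) upright between them until it stands on the jig's base. Then swing the jig's gate fully shut in front of it and let go. Leave the other candles and the things round about standing where they are.

Things in the scene. Friction and masses are not known exactly. Their poses are not given: they have to be found in the camera images.
- hex_candle: The candle to load: a plain ivory hexagonal prism of hard wax, 46 mm across flats, 53 mm across corners, 100 mm tall, about 0.17 kg, standing on end. Origin at the centre of its underside, z up. Two opposite corners lie on its x axis, so one pair of flats faces +y and -y, the others at 60 degrees to it.
- round_candle: Another candle of the same wax and height: round, 48 mm in diameter, 100 mm tall. Not for the jig; leave it standing. Origin at the centre of its underside.
- square_candle: Another candle of the same wax and height: square, 46 mm a side, 100 mm tall. Not for the jig; leave it standing. Origin at the centre of its underside.
- jig: Wooden jig fixed to the table; base 130 x 150 x 12 mm. Two jaws run along its x axis (x -35 to +35 mm), inner faces at y = +-25 mm; above 30 mm height they flare to y = +-33 mm at 42 mm; outer faces y = +-43 mm, top 43 mm. A back stop as high closes the +x end at x = +35; the gate closes the mouth at -x. Origin on the table, midway between the jaws; z up.
- seat (a point): Point on the jig's base, 12 mm above the table, where the centre of the candle's underside belongs, midway between jaws, back stop and shut gate: 8 mm of play each way along the jaws, 2 mm across. The hexagon enters only with a pair of flats along the jaws within 10 degrees (its x axis at 0, 60 or 120 degrees to the jig's).
- gate (a joint): The gate's angle in rad: 0 = fully shut (at its stop, bar straight across the mouth), growing as it swings out, counter-clockwise from above, to 1.5. It swings level about its pivot, needs under 1 N at the pin, has no spring and stays where left. The bar is 12 mm square, 16 to 28 mm above the table; its inner face shuts at jig x = -36 mm.
- gate_pin (a point): Centre of the top of the round upright pin near the gate bar's free end, by which the gate is moved: 12 mm in diameter, 48 mm tall, rising from the bar (28 mm) to 76 mm above the table, 92 mm from the pivot. With the gate shut it stands at x = -42, y = +52 mm in the jig's frame.
- gate_pivot (a point): The gate's upright pivot axis, at the height of the bar's top (28 mm above the table); x = -42, y = -40 mm in the jig's frame.
- tin: Round light-grey screw tin, 62 mm wide, 42 mm tall. Bystander. Origin at the centre of its underside.
- bottle: Small brown bottle with a black cap, 29 mm wide, 72 mm tall. Bystander. Origin at the centre of its underside.
- heart: Small ivory heart-shaped mould, 49 x 55 x 44 mm. Bystander. Origin at the centre of its underside.
- dome: Ivory domed mould, 72 mm wide, 77 mm tall. Bystander. Origin at the centre of its underside.
Not all that is in view belongs to the job. Leave any turquoise look-alike of the jig alone. Leave any turquoise look-alike of the hex_candle alone.

How it is judged:
By the outcome, as a careful person would: the job done as asked, in the order asked, and still so for the second after the job is handed in, with the robot touching nothing.
It also fails if it takes over 51 s, if anything falls off the work surface, if the arm or the gripper's body presses on something with over 40 N, if the wrist force passes 120 N, or if a joint passes its speed limit or range.

## Working session

There is one attempt and no reset: what is moved stays moved. The work goes in short steps, Python scripts to look and compute and a tool call to move; the robot and the scene stay as the last step left them, time stands still between calls to the robot, and variables do not carry over. Pictures are saved under pics/ and viewed, at most 10 in all, crops included, and the job is handed in when it is done.

Besides the shell and the picture viewer there is one more tool, called after ">>>" as a command line: name --argument value ..., lists and objects as JSON in quotes. jog_arm: Moves the arm, as the interface text tells. Shift numbers are shares of 100 mm and turn numbers shares of 5 degrees, none past 1 either way. Its arguments: {"type":"object","properties":{"motion":{"type":"array"},"force":{"type":"number"}},"required":["motion"]}

```bash
mkdir -p pics; cat > h.py <<'E'
from cell import *
import numpy as np, cv2
from scipy.spatial.transform import Rotation as R
def cam(name):
    o=get_obs(); c=read_camera(name); K=np.array(c["intrinsics"])
    if "mount" in c:
        M=np.array(c["mount"]); T=np.eye(4); T[:3,:3]=R.from_rotvec(o["tcp_rot"]).as_matrix(); T[:3,3]=o["tcp_pos"]
        W=T@M
    else:
        E=np.eye(4); E[:3,:3]=R.from_rotvec(np.ravel(c["rvec"])).as_matrix(); E[:3,3]=np.ravel(c["tvec"]); W=np.linalg.inv(E)
    return c["pixels"],K,W
def ray(K,W,p,z):
    d=W[:3,:3]@np.linalg.solve(K,[p[0],p[1],1]); s=(z-W[2,3])/d[2]
    return W[:3,3]+s*d
def proj(K,W,P):
    q=np.linalg.inv(W)@np.append(P,1); u=K@q[:3]; return u[:2]/u[2]
E
python3 - <<'E'
from h import *
for n in ["top","scene"]:
    im,K,W=cam(n); cv2.imwrite(f"pics/{n}0.png",im[:,:,::-1]); print(n,W.round(3).tolist())
    for l in ["hex_candle","round_candle","square_candle","jig","tin","bottle","heart","dome","seat","gate_pin","gate_pivot"]:
        for d in landmark_of(n,l)[:3]:
            z={"seat":.012,"gate_pin":.076,"gate_pivot":.028}.get(l,0)
            print(l,round(d["score"],2),np.round(d["position"]),ray(K,W,d["position"],z).round(3))
E
```

```text
top [[0.04, -0.976, 0.213, 0.279], [-0.999, -0.04, 0.005, -0.038], [0.004, -0.213, -0.977, 1.24], [0.0, 0.0, 0.0, 1.0]]
hex_candle 0.8 [244. 243.] [0.455 0.043 0.   ]
hex_candle 0.77 [218. 280.] [0.35  0.109 0.   ]
round_candle 0.86 [186. 242.] [0.451 0.205 0.   ]
square_candle 0.68 [143. 244.] [0.443 0.323 0.   ]
tin 0.84 [253. 172.] [0.662 0.029 0.   ]
tin 0.5 [328. 202.] [ 0.583 -0.187  0.   ]
bottle 0.55 [225. 201.] [0.573 0.104 0.   ]
heart 0.69 [397. 205.] [ 0.581 -0.382  0.   ]
dome 0.88 [391. 169.] [ 0.688 -0.367  0.   ]
seat 0.76 [425. 272.] [ 0.394 -0.452  0.012]
seat 0.52 [252. 172.] [0.659 0.03  0.012]
seat 0.47 [141. 243.] [0.443 0.325 0.012]
gate_pin 0.62 [313. 222.] [ 0.508 -0.139  0.076]
gate_pin 0.58 [408. 280.] [ 0.367 -0.386  0.076]
gate_pin 0.38 [330. 202.] [ 0.563 -0.182  0.076]
gate_pivot 0.85 [332. 205.] [ 0.566 -0.194  0.028]
gate_pivot 0.68 [440. 287.] [ 0.355 -0.486  0.028]
scene [[0.774, -0.452, 0.443, -0.099], [-0.633, -0.539, 0.555, -0.848], [-0.012, -0.711, -0.704, 1.066], [0.0, 0.0, 0.0, 1.0]]
hex_candle 0.97 [242. 230.] [0.441 0.026 0.   ]
hex_candle 0.79 [196. 229.] [0.344 0.115 0.   ]
round_candle 0.79 [212. 193.] [0.462 0.212 0.   ]
square_candle 0.88 [188. 179.] [0.443 0.318 0.   ]
jig 0.66 [345. 352.] [ 0.398 -0.443  0.   ]
jig 0.59 [327. 237.] [ 0.609 -0.151  0.   ]
tin 0.61 [300. 194.] [0.668 0.034 0.   ]
bottle 0.22 [328. 250.] [ 0.58  -0.186  0.   ]
heart 0.96 [378. 291.] [ 0.583 -0.372  0.   ]
dome 0.78 [403. 269.] [ 0.687 -0.363  0.   ]
dome 0.24 [330. 248.] [ 0.587 -0.184  0.   ]
seat 0.81 [346. 349.] [ 0.399 -0.444  0.012]
seat 0.79 [334. 234.] [ 0.624 -0.161  0.012]
gate_pin 0.57 [318. 326.] [ 0.359 -0.387  0.076]
gate_pin 0.55 [301. 235.] [ 0.511 -0.151  0.076]
gate_pivot 0.88 [328. 248.] [ 0.566 -0.199  0.028]
gate_pivot 0.8 [345. 367.] [ 0.358 -0.481  0.028]
gate_pivot 0.47 [262. 198.] [0.551 0.073 0.028]
```

View pics/top0.png

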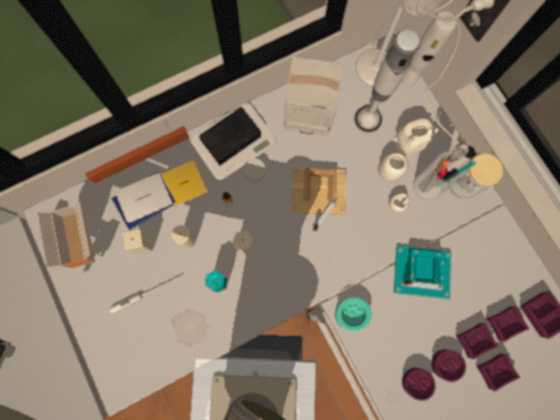

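View pics/scene0.png

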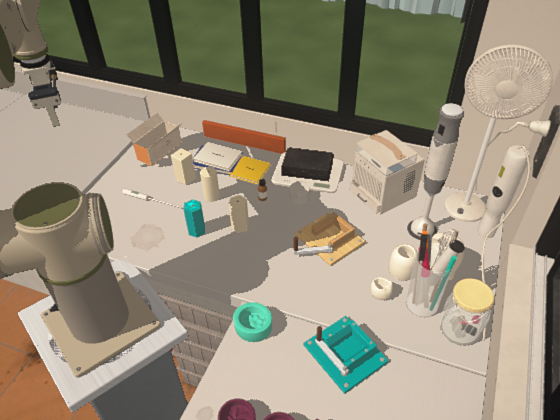

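Top view: the ivory hex candle stands in shadow at about (244,240), its turquoise look-alike at (216,280). The wooden jig is at (320,190) with its gate open and the pin near (315,225). I'll move over to look closer with the wrist camera.

>>> jog_arm --motion '[[[0.14, -0.37, 0.08], [0, 0, 0], 1], [[0.14, -0.37, 0.08], [0, 0, 0], 1], [[0.14, -0.37, 0.08], [0, 0, 0], 1], [[0.14, -0.37, 0.08], [0, 0, 0], 1], [[0.14, -0.37, 0.08], [0, 0, 0], 1], [[0.14, -0.37, 0.08], [0, 0, 0], 1], [[0.14, -0.37, 0.08], [0, 0, 0], 1], [[0.14, -0.37, 0.08], [0, 0, 0], 1], [[0.14, -0.37, 0.08], [0, 0, 0], 1], [[0.14, -0.37, 0.08], [0, 0, 0], 1]]'

```text
t: 2.03
tcp_pos: [0.3276, 0.1983, 0.2993]
tcp_rot: [0.496, 3.101, 0.001]
force: [0.8, -0.2, 0.4]
width: 0.0931
grasp_force: 0.0
```

>>> jog_arm --motion '[[[0.15, -0.37, 0], [0, 0, 0], 1], [[0.15, -0.37, 0], [0, 0, 0], 1], [[0.15, -0.37, 0], [0, 0, 0], 1], [[0.15, -0.37, 0], [0, 0, 0], 1], [[0.15, -0.1, 0], [0, 0, 0], 1], [[0, 0, 0], [0, 0, 0], 1], [[0, 0, 0], [0, 0, 0], 1]]'

```text
t: 2.62
tcp_pos: [0.4025, 0.0413, 0.2985]
tcp_rot: [-0.501, -3.101, -0.0]
force: [-0.4, -0.3, 1.0]
width: 0.093
grasp_force: 0.0
```

```bash
python3 - <<'E'
from h import *
o=get_obs();print(o["t"],o["tcp_pos"],R.from_rotvec(o["tcp_rot"]).as_matrix().round(3).tolist())
n="wrist"
im,K,W=cam(n); cv2.imwrite("pics/w1.png",im[:,:,::-1]); print(W.round(3).tolist(),K.round(1).tolist())
np.savez("w1.npz",im=im,K=K,W=W)
for l in ["hex_candle","seat","gate_pin","gate_pivot"]:
    for d in landmark_of(n,l)[:3]:
        z={"seat":.012,"gate_pin":.076,"gate_pivot":.028}.get(l,0)
        print(l,round(d["score"],2),np.round(d["position"]),ray(K,W,d["position"],z).round(3))
E
```

```text
2.6167 [0.40253159 0.04129459 0.29847915] [[-0.949, 0.315, -0.001], [0.315, 0.949, 0.0], [0.001, 0.0, -1.0]]
[[0.314, 0.92, 0.235, 0.339], [0.949, -0.304, -0.077, 0.063], [0.0, 0.248, -0.969, 0.464], [0.0, 0.0, 0.0, 1.0]] [[302.9, 0.0, 277.3], [0.0, 302.9, 208.8], [0.0, 0.0, 1.0]]
hex_candle 0.95 [308. 124.] [0.343 0.11  0.   ]
hex_candle 0.94 [289. 205.] [0.452 0.045 0.   ]
seat 0.6 [207. 329.] [ 0.613 -0.155  0.012]
gate_pin 0.23 [316. 317.] [0.604 0.035 0.076]
gate_pivot 0.74 [170. 322.] [ 0.572 -0.2    0.028]
```

View pics/w1.png

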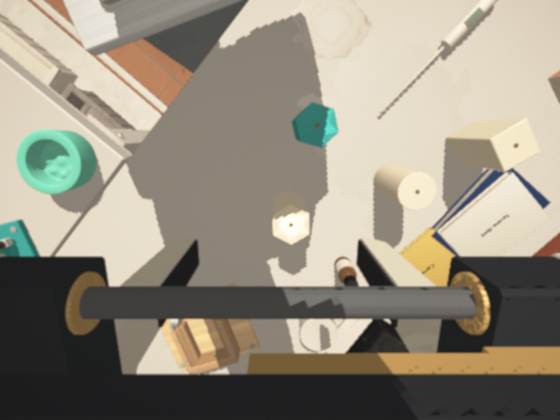

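The wrist view shows the ivory hex candle with its top face near (291,224), and the turquoise look-alike at (316,125). The jig is partly hidden behind the fingers at (207,335). I'll fit the candle's top face.

```bash
cat > fit.py <<'E'
from h import *
from scipy.optimize import differential_evolution
def hexpts(x,y,a,z,r=.0531/2):
    k=np.arange(6)*np.pi/3+a
    return np.c_[x+r*np.cos(k),y+r*np.sin(k),np.full(6,z)]
E
python3 - <<'E'
from fit import *
d=np.load("w1.npz"); im,K,W=d["im"],d["K"],d["W"]
g=cv2.cvtColor(im,cv2.COLOR_RGB2GRAY).astype(np.float32)
ms=[m for m in masks_of("wrist","hex_candle")]
for m in ms: print(m["score"],m["extent"])
# top-face edge fit: mean inside - outside brightness along the outline
gx=cv2.GaussianBlur(g,(0,0),0.8)
def val(p,s):
    P=hexpts(p[0],p[1],p[2],.1,.0531/2*s)
    q=np.array([proj(K,W,x) for x in P])
    L=np.concatenate([q[i]+(q[(i+1)%6]-q[i])*np.linspace(.05,.95,15)[:,None] for i in range(6)])
    return cv2.remap(gx,L[:,0].astype(np.float32),L[:,1].astype(np.float32),cv2.INTER_LINEAR).ravel()
f=lambda p:-np.clip(val(p,.93)-val(p,1.07),-20,40).mean()
r=differential_evolution(f,[(.42,.48),(.01,.07),(0,np.pi/3)],seed=1,tol=1e-6)
print(r.x,np.degrees(r.x[2]),r.fun)
for a in range(0,60,5): print(a,round(f([r.x[0],r.x[1],np.radians(a)]),1),end=" ")
q=np.array([proj(K,W,x) for x in hexpts(*r.x,.1)])
b=np.array([proj(K,W,x) for x in hexpts(*r.x,0)])
x0,y0=240,170
c=cv2.resize(im[y0:270,x0:340,::-1],None,fx=4,fy=4,interpolation=cv2.INTER_CUBIC); c2=c.copy()
cv2.polylines(c2,[np.int32((q-[x0,y0]+.5)*4)],True,(0,0,255),1)
cv2.polylines(c2,[np.int32((b-[x0,y0]+.5)*4)],True,(255,0,0),1)
cv2.imwrite("pics/w1c.png",np.hstack([c,c2]))
E
```

```text
0.85 [293.3, 100.9, 45.1, 46.0]
[0.45265206 0.04308159 0.71525685] 40.981198945975564 -32.76912307739258
0 -29.0 5 -27.6 10 -26.6 15 -26.5 20 -27.3 25 -28.6 30 -30.7 35 -32.2 40 -32.7 45 -32.7 50 -31.8 55 -30.6
```

View pics/w1c.png

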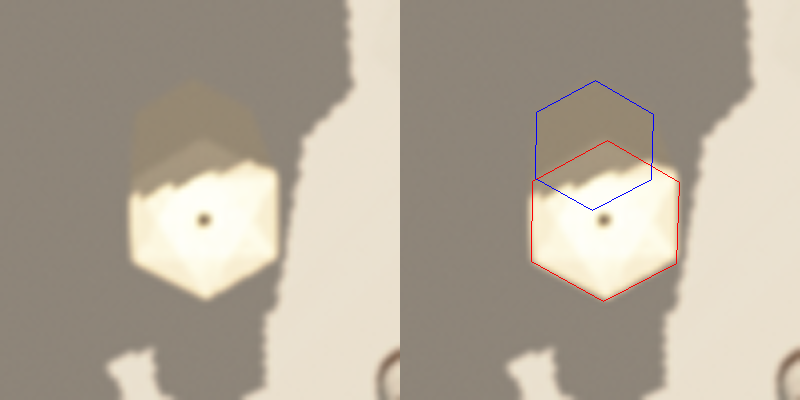

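The fit matches the picture: the candle is at (0.453, 0.043) with its axis at 41°, so the tool's closing line at 71.6° is already on a pair of flats. Next I look at the jig.

>>> jog_arm --motion '[[[0.24, -0.31, 0], [0, 0, 0], 1], [[0.24, -0.31, 0], [0, 0, 0], 1], [[0.24, -0.31, 0], [0, 0, 0], 1], [[0.24, -0.31, 0], [0, 0, 0], 1], [[0.24, -0.31, 0], [0, 0, 0], 1], [[0.24, -0.31, 0], [0, 0, 0], 1], [[0, 0, 0], [0, 0, 0], 1], [[0, 0, 0], [0, 0, 0], 1]]'

```text
t: 3.58
tcp_pos: [0.5467, -0.1446, 0.2968]
tcp_rot: [-0.498, -3.098, -0.001]
force: [-0.4, -0.0, 0.5]
width: 0.0928
grasp_force: 0.0
```

```bash
python3 - <<'E'
from h import *
o=get_obs();print(o["t"],o["tcp_pos"])
n="wrist"
im,K,W=cam(n)
np.savez("w2.npz",im=im,K=K,W=W)
for l in ["jig","seat","gate_pin","gate_pivot"]:
    for d in landmark_of(n,l)[:2]:
        z={"seat":.012,"gate_pin":.076,"gate_pivot":.028}.get(l,0)
        print(l,round(d["score"],2),np.round(d["position"]),ray(K,W,d["position"],z).round(3))
cv2.imwrite("pics/w2.png",cv2.resize(im[100:360,100:460,::-1],None,fx=2.2,fy=2.2,interpolation=cv2.INTER_CUBIC))
E
```

```text
3.5833 [ 0.5466959  -0.1446188   0.29677883]
jig 0.98 [ 56. 150.] [ 0.404 -0.446  0.   ]
jig 0.62 [281. 222.] [ 0.616 -0.161  0.   ]
seat 0.85 [ 49. 149.] [ 0.403 -0.447  0.012]
seat 0.75 [280. 222.] [ 0.613 -0.162  0.012]
gate_pin 0.87 [261. 153.] [ 0.501 -0.151  0.076]
gate_pin 0.77 [ 34. 106.] [ 0.362 -0.394  0.076]
gate_pivot 0.85 [  2. 127.] [ 0.357 -0.483  0.028]
gate_pivot 0.72 [250. 208.] [ 0.574 -0.196  0.028]
```

View pics/w2.png

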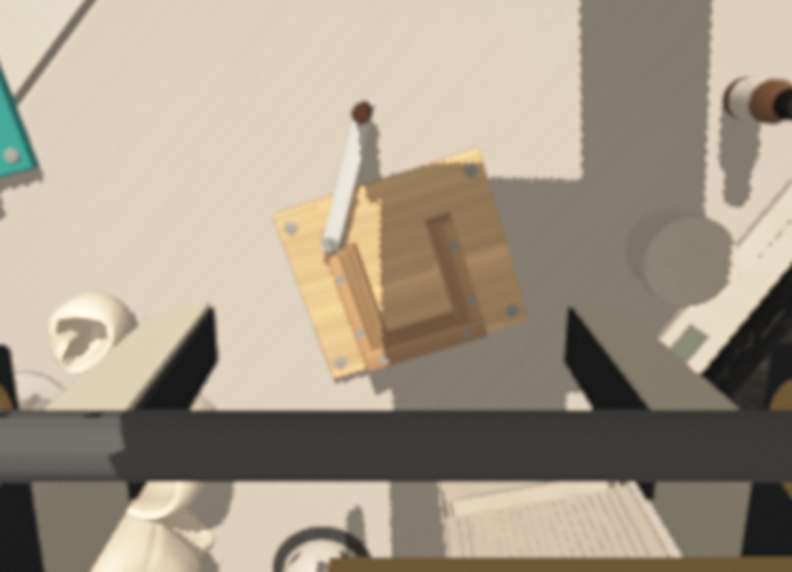

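The crop (offset 100, scale 2.2) shows the jig's base corners at about (275,216), (480,150), (526,315) and (335,380). The gate pivot is at (330,243) and the pin top at (362,112), so the gate is open. I'll fit the jig frame and overlay it.

```bash
python3 - <<'E'
from h import *
from scipy.optimize import least_squares
d=np.load("w2.npz"); im,K,W=d["im"],d["K"],d["W"]
px=np.array([(275,216),(480,150),(526,315),(335,380),(330,243)])/2.2+100-.3
Z=[.012]*4+[.029]
obs=np.array([ray(K,W,p,z)[:2] for p,z in zip(px,Z)])
def world(p,P,c=0):
    P=np.asarray(P); a=p[2]; return p[:2]+np.c_[np.cos(a)*P[:,0]-np.sin(a)*P[:,1],np.sin(a)*P[:,0]+np.cos(a)*P[:,1]]
def mod(p):
    c=p[3]; return [(-.065+c,-.075),(-.065+c,.075),(.065+c,.075),(.065+c,-.075),(-.042,-.04)]
r=least_squares(lambda p:(world(p,mod(p))-obs).ravel(),[.61,-.16,0,0])
p=r.x; print("jig",p,np.degrees(p[2]),"resid mm",(r.fun*1e3).round(1))
pin=ray(K,W,(np.array((362,112))/2.2+99.7),.076); pv=world(p,[(-.042,-.04)])[0]
v=pin[:2]-pv; print("pin",pin.round(4),"r",np.hypot(*v),"gate angle",np.degrees(np.arctan2(v[1],v[0])-p[2])-90, "shut pin",world(p,[(-.042,.052)]))
np.save("jig.npy",p)
c=cv2.resize(im[100:360,100:460,::-1],None,fx=2.2,fy=2.2,interpolation=cv2.INTER_CUBIC)
def poly(P,z,col,cl=True):
    q=np.array([proj(K,W,(x,y,z)) for x,y in world(p,P)]); cv2.polylines(c,[np.int32((q-99.7)*2.2)],cl,col,1)
poly(mod(p)[:4],.012,(0,0,255))
poly([(-.035,.033),(.035,.033)],.043,(255,0,0),False);poly([(-.035,-.033),(.035,-.033)],.043,(255,0,0),False)
poly([(-.035,.043),(.035,.043)],.043,(255,0,255),False);poly([(-.035,-.043),(.035,-.043)],.043,(255,0,255),False)
poly([(-.035,.025),(.035,.025),(.035,-.025),(-.035,-.025)],.012,(0,160,0),False)
cv2.imwrite("pics/w2c.png",cv2.resize(c[80:400,230:560],None,fx=1.8,fy=1.8))
E
```

```text
jig [ 0.61863105 -0.15659822  0.00281077 -0.0046674 ] 0.16104539329922582 resid mm [-1.2 -2.4 -2.2  0.3  4.   2.5 -0.6 -0.4 -0.   0.1]
pin [ 0.4996 -0.1458  0.076 ] r 0.09248473650208185 gate angle 56.406254721635264 shut pin [[ 0.57648506 -0.10471648]]
```

View pics/w2c.png

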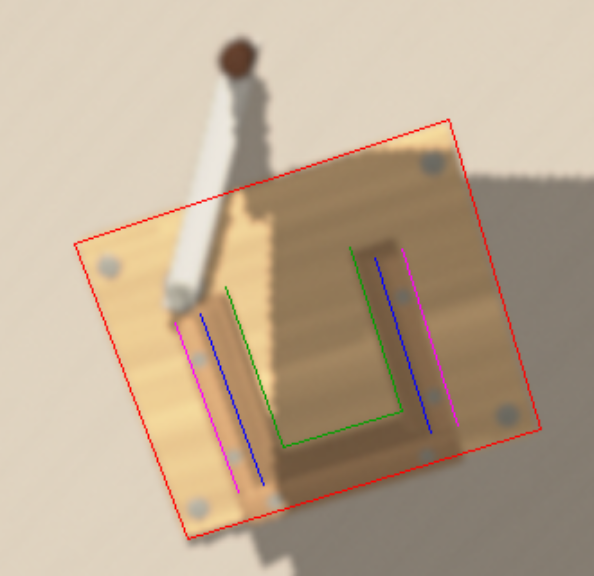

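The overlay lines up with the base and jaws: the jig is at (0.6186, -0.1566) with yaw about 0°. The gate is open about 56° and the pin is at (0.500, -0.146). Now I grasp the candle.

>>> jog_arm --motion '[[[-0.16, 0.31, 0], [0, 0, 0], 1], [[-0.16, 0.31, 0], [0, 0, 0], 1], [[-0.16, 0.31, 0], [0, 0, 0], 1], [[-0.16, 0.31, 0], [0, 0, 0], 1], [[-0.16, 0.31, -0.2], [0, 0, 0], 1], [[-0.14, 0.32, -0.3], [0, 0, 0], 1], [[0, 0, -0.35], [0, 0, 0], 1], [[0, 0, -0.35], [0, 0, 0], 1], [[0, 0, -0.3], [0, 0, 0], 1], [[0, 0, 0], [0, 0, 0], 1]]'

```text
t: 4.67
tcp_pos: [0.4492, 0.041, 0.1457]
tcp_rot: [-0.493, -3.094, 0.002]
force: [-0.4, -0.7, -1.3]
width: 0.0929
grasp_force: 0.0
```

>>> jog_arm --motion '[[[0.03, 0.02, -0.2], [0, 0, 0], 1], [[0, 0, -0.25], [0, 0, 0], 1], [[0, 0, -0.25], [0, 0, 0], 1], [[0, 0, -0.17], [0, 0, 0], 1], [[0, 0, 0], [0, 0, 0], 1]]'

```text
t: 5.08
tcp_pos: [0.455, 0.0423, 0.063]
tcp_rot: [-0.496, -3.099, 0.001]
force: [0.3, -0.0, -1.2]
width: 0.0933
grasp_force: 0.0
```

>>> jog_arm --motion '[[[0, 0, 0], [0, 0, 0], 0.35], [[0, 0, 0], [0, 0, 0], 0.35], [[0, 0, 0], [0, 0, 0], 0.35], [[0, 0, 0], [0, 0, 0], 0.35], [[0, 0, 0], [0, 0, 0], 0.35], [[0, 0, 0], [0, 0, 0], 0.35], [[0, 0, 0], [0, 0, 0], 0.35], [[0, 0, 0], [0, 0, 0], 0.35]]' --force 20

```text
t: 5.75
tcp_pos: [0.4568, 0.0419, 0.0646]
tcp_rot: [0.497, 3.102, -0.0]
force: [0.1, 1.0, 1.6]
width: 0.0457
grasp_force: 19.9
```

Gripped at 45.7 mm. I lift, carry it to the jig and turn it +18°.

>>> jog_arm --motion '[[[0, 0, 0.2], [0, 0, 0], 0.35], [[0, 0, 0.35], [0, 0, 0], 0.35], [[0, 0, 0.4], [0, 0, 0], 0.35], [[0, 0, 0.35], [0, 0, 0], 0.35], [[0.1, -0.1, 0], [0, 0, 0], 0.35], [[0.25, -0.3, 0], [0, 0, 0.9], 0.35], [[0.25, -0.3, 0], [0, 0, 0.9], 0.35], [[0.25, -0.3, 0], [0, 0, 0.9], 0.35], [[0.25, -0.3, 0], [0, 0, 0.9], 0.35], [[0.25, -0.3, 0], [0, 0, 0], 0.35]]'

```text
t: 6.58
tcp_pos: [0.5924, -0.1196, 0.1937]
tcp_rot: [0.002, -3.141, -0.0]
force: [0.8, 0.3, -1.8]
width: 0.0463
grasp_force: 20.0
```

>>> jog_arm --motion '[[[0.2, -0.25, 0], [0, 0, 0], 0.35], [[0.08, -0.13, 0], [0, 0, 0], 0.35], [[0, 0, 0], [0, 0, 0], 0.35], [[0, 0, 0], [0, 0, 0], 0.35], [[0, 0, 0], [0, 0, 0], 0.35]]'

```text
t: 7.0
tcp_pos: [0.6192, -0.1554, 0.1937]
tcp_rot: [-0.006, -3.14, -0.001]
force: [0.3, 1.0, -2.3]
width: 0.046
grasp_force: 20.0
```

```bash
python3 - <<'E'
from h import *
P=[];
for _ in range(1):
    o=get_obs();print(o["t"],o["tcp_pos"],R.from_rotvec(o["tcp_rot"]).as_matrix().round(3).tolist())
im,K,W=cam("wrist"); np.savez("w3.npz",im=im,K=K,W=W,tcp=o["tcp_pos"])
ts,Ks,Ws=cam("scene"); np.savez("s3.npz",im=ts,K=Ks,W=Ws)
a=im[:,:,::-1]
b=cv2.resize(ts[150:300,230:400,::-1],None,fx=2.8,fy=2.8)
c=np.zeros((420,a.shape[1]*0+560+240,3),np.uint8); c[:,:560]=a; b=cv2.resize(ts[180:285,280:340+20,::-1],(240,315)); c[:315,560:]=b
cv2.imwrite("pics/w3.png",c)
E
```

```text
7.0 [ 0.61916933 -0.1553944   0.1937139 ] [[-1.0, 0.004, -0.001], [0.004, 1.0, 0.001], [0.001, 0.001, -1.0]]
```

View pics/w3.png

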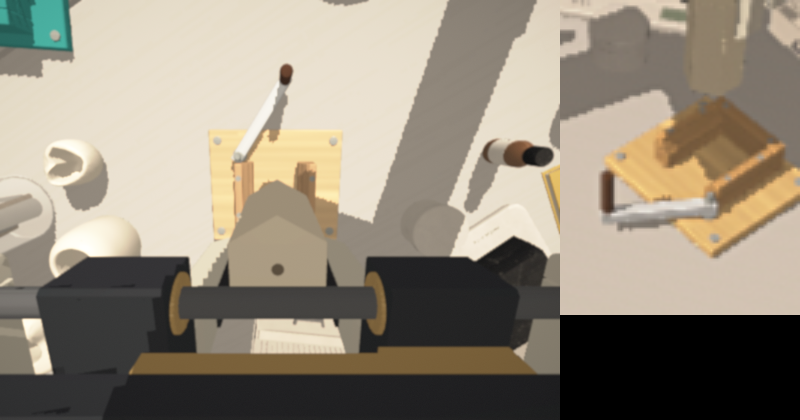

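The wrist view shows the held candle upright, with two flats along the jaws and its wick hole at (278,269). The jig base's corners are at (208,131), (342,130), (214,240) and (338,239), and the gate is still open. I compute the offset between candle and jig.

```bash
python3 - <<'E'
from h import *
d=np.load("w3.npz"); im,K,W,t=d["im"],d["K"],d["W"],d["tcp"]
zb=t[2]-.0635; print("wick",ray(K,W,(278,269.5),zb+.1).round(4))
for p in [(208,131),(342,130),(214,240),(338.5,239)]: print(ray(K,W,p,.012).round(4))
# subpixel jig edges & candle edges: horizontal gradient on rows
g=cv2.GaussianBlur(cv2.cvtColor(im,cv2.COLOR_RGB2GRAY).astype(np.float32),(0,0),1)
gx=np.abs(np.gradient(g,axis=1))
for row,lo,hi,z in [(145,202,218,.012),(170,202,220,.012),(225,206,222,.012),(145,334,348,.012),(170,332,348,.012)]:
    c=lo+np.argmax(gx[row,lo:hi]); print("base edge",row,c,ray(K,W,(c,row),z).round(4))
for row in (246,252,258,264,280):
    l=215+np.argmax(gx[row,215:240]); r=318+np.argmax(gx[row,318:340]); print("candle top edge",row,l,r,ray(K,W,(l,row),zb+.1)[1].round(4),ray(K,W,(r,row),zb+.1)[1].round(4))
E
```

```text
wick [ 0.6139 -0.155   0.2302]
[ 0.5513 -0.2318  0.012 ]
[ 0.5506 -0.0831  0.012 ]
[ 0.6795 -0.2321  0.012 ]
[ 0.6787 -0.0809  0.012 ]
base edge 145 215 [ 0.5665 -0.2249  0.012 ]
base edge 170 209 [ 0.5946 -0.2332  0.012 ]
base edge 225 212 [ 0.6605 -0.2335  0.012 ]
base edge 145 335 [ 0.5669 -0.0902  0.012 ]
base edge 170 341 [ 0.595 -0.082  0.012]
candle top edge 246 226 326 -0.1786 -0.1332
candle top edge 252 220 326 -0.1815 -0.1331
candle top edge 258 216 326 -0.1834 -0.133
candle top edge 264 228 326 -0.1781 -0.1329
candle top edge 280 229 326 -0.1779 -0.1326
```

>>> jog_arm --motion '[[[0.05, -0.02, -0.1], [0, 0, 0], 0.35], [[0, 0, -0.25], [0, 0, 0], 0.35], [[0, 0, -0.25], [0, 0, 0], 0.35], [[0, 0, -0.2], [0, 0, 0], 0.35], [[0, 0, -0.1], [0, 0, 0], 0.35], [[0, 0, 0], [0, 0, 0], 0.35], [[0, 0, 0], [0, 0, 0], 0.35]]'

```text
t: 7.68
tcp_pos: [0.6246, -0.1577, 0.1043]
tcp_rot: [-0.005, -3.141, -0.0]
force: [-0.1, 0.3, -1.9]
width: 0.046
grasp_force: 20.0
```

>>> jog_arm --motion '[[[0, 0, -0.04], [0, 0, 0], 0.35], [[0, 0, -0.04], [0, 0, 0], 0.35], [[0, 0, -0.04], [0, 0, 0], 0.35], [[0, 0, -0.04], [0, 0, 0], 0.35], [[0, 0, 0], [0, 0, 0], 0.35]]'

```text
t: 8.1
tcp_pos: [0.6243, -0.158, 0.0876]
tcp_rot: [-0.006, -3.141, -0.0]
force: [-0.3, 0.4, -1.5]
width: 0.046
grasp_force: 20.0
```

>>> jog_arm --motion '[[[0, 0, -0.03], [0, 0, 0], 0.35], [[0, 0, -0.03], [0, 0, 0], 0.35], [[0, 0, -0.03], [0, 0, 0], 0.35], [[0, 0, 0], [0, 0, 0], 0.35]]'

```text
t: 8.43
tcp_pos: [0.6243, -0.1579, 0.0785]
tcp_rot: [-0.006, -3.14, -0.001]
force: [-0.3, -0.2, -1.7]
width: 0.0458
grasp_force: 20.0
```

>>> jog_arm --motion '[[[0, 0, -0.015], [0, 0, 0], 0.35], [[0, 0, -0.015], [0, 0, 0], 0.35], [[0, 0, 0], [0, 0, 0], 0.35]]'

```text
t: 8.68
tcp_pos: [0.625, -0.1582, 0.0767]
tcp_rot: [0.006, 3.141, -0.0]
force: [-0.1, -0.3, -2.5]
width: 0.0461
grasp_force: 20.0
```

>>> jog_arm --motion '[[[0, 0, -0.015], [0, 0, 0], 0.35], [[0, 0, 0], [0, 0, 0], 0.35]]'

```text
t: 8.85
tcp_pos: [0.6254, -0.1584, 0.0765]
tcp_rot: [0.006, 3.14, -0.001]
force: [-2.9, 0.1, 6.0]
width: 0.0457
grasp_force: 20.0
```

>>> jog_arm --motion '[[[0, 0, -0.01], [0, 0, 0], 0.35], [[0, 0, 0], [0, 0, 0], 0.35]]'

```text
t: 9.02
tcp_pos: [0.6258, -0.1584, 0.0765]
tcp_rot: [0.006, 3.139, -0.001]
force: [-3.9, 1.7, 11.4]
width: 0.0456
grasp_force: 20.0
```

Contact came at the expected height, so the candle stands on the base. I ease the load off and release.

>>> jog_arm --motion '[[[0, 0, 0.015], [0, 0, 0], 0.35], [[0, 0, 0], [0, 0, 0], 0.6], [[0, 0, 0], [0, 0, 0], 0.8], [[0, 0, 0], [0, 0, 0], 0.8], [[0, 0, 0], [0, 0, 0], 0.8], [[0, 0, 0], [0, 0, 0], 0.8], [[0, 0, 0], [0, 0, 0], 0.8], [[0, 0, 0], [0, 0, 0], 0.8]]'

```text
t: 9.68
tcp_pos: [0.6247, -0.158, 0.0753]
tcp_rot: [-0.006, -3.141, -0.0]
force: [-0.2, 0.7, -0.1]
width: 0.0742
grasp_force: 0.0
```

>>> jog_arm --motion '[[[0, 0, 0.2], [0, 0, 0], 0.8], [[0, 0, 0.3], [0, 0, 0], 0.8], [[0, 0, 0.35], [0, 0, 0], 0.8], [[0, 0, 0.2], [0, 0, 0], 0.8], [[-0.3, 0, 0], [0, 0, 0], 0.8], [[-0.3, 0, 0], [0, 0, 0], 0.8], [[-0.3, 0, 0], [0, 0, 0], 0.8], [[0, 0, 0], [0, 0, 0], 0.8], [[0, 0, 0], [0, 0, 0], 0.8]]'

```text
t: 10.43
tcp_pos: [0.5336, -0.158, 0.1804]
tcp_rot: [-0.007, -3.141, -0.0]
force: [-0.1, -0.5, 0.3]
width: 0.0744
grasp_force: 0.0
```

```bash
python3 - <<'E'
from h import *
o=get_obs();print(o["t"],o["tcp_pos"])
im,K,W=cam("wrist")
for l in ["gate_pin","gate_pivot","seat"]:
    for d in landmark_of("wrist",l)[:2]:
        z={"seat":.012,"gate_pin":.076,"gate_pivot":.028}[l]
        print(l,round(d["score"],2),np.round(d["position"]),ray(K,W,d["position"],z).round(4))
np.savez("w4.npz",im=im,K=K,W=W)
cv2.imwrite("pics/w4.png",im[:,:,::-1])
E
```

```text
10.4333 [ 0.53361484 -0.15801448  0.18037087]
gate_pin 0.77 [289. 174.] [ 0.5034 -0.1477  0.076 ]
gate_pivot 0.89 [242. 235.] [ 0.5775 -0.1974  0.028 ]
seat 0.42 [ 92. 236.] [ 0.5832 -0.3741  0.012 ]
seat 0.2 [275. 256.] [ 0.6096 -0.1608  0.012 ]
```

View pics/w4.png

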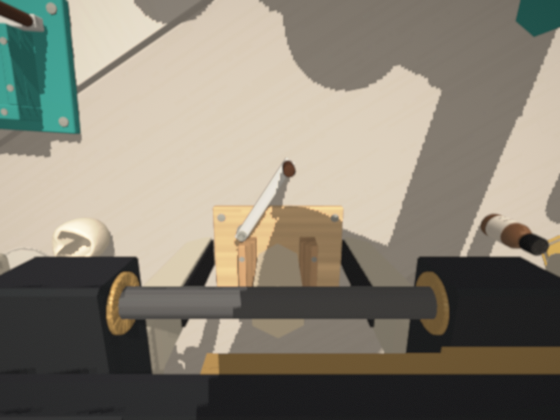

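The candle stands in the jig between the jaws, at about (278,320) behind the crossbar. The gate is still open, with its pin top at (289,168), which agrees with the earlier (0.500, -0.146). I go down and take the pin between the fingers.

>>> jog_arm --motion '[[[-0.34, 0.12, 0], [0, 0, 0], 0.6], [[0, 0, -0.2], [0, 0, 0], 0.6], [[0, 0, -0.3], [0, 0, 0], 0.6], [[0, 0, -0.3], [0, 0, 0], 0.6], [[0, 0, -0.3], [0, 0, 0], 0.6], [[0, 0, -0.2], [0, 0, 0], 0.6], [[0, 0, 0], [0, 0, 0], 0.6]]'

```text
t: 11.22
tcp_pos: [0.4979, -0.1446, 0.0454]
tcp_rot: [-0.005, -3.134, -0.005]
force: [-0.0, 0.6, -0.2]
width: 0.0557
grasp_force: 0.0
```

>>> jog_arm --motion '[[[0, 0, 0], [0, 0, 0], 0], [[0, 0, 0], [0, 0, 0], 0], [[0, 0, 0], [0, 0, 0], 0], [[0, 0, 0], [0, 0, 0], 0], [[0, 0, 0], [0, 0, 0], 0], [[0, 0, 0], [0, 0, 0], 0], [[0, 0, 0], [0, 0, 0], 0], [[0, 0, 0], [0, 0, 0], 0]]' --force 5

```text
t: 11.88
tcp_pos: [0.5011, -0.1462, 0.0509]
tcp_rot: [0.006, 3.141, -0.001]
force: [0.3, -0.2, 2.4]
width: 0.0118
grasp_force: 5.0
```

Pin gripped at 11.8 mm. I swing it along the arc.

>>> jog_arm --motion '[[[0.09, 0.12, 0], [0, 0, 0], 0], [[0.11, 0.1, 0], [0, 0, 0], 0], [[0.13, 0.08, 0], [0, 0, 0], 0], [[0.13, 0.06, 0], [0, 0, 0], 0], [[0.15, 0.04, 0], [0, 0, 0], 0], [[0, 0, 0], [0, 0, 0], 0]]'

```text
t: 12.38
tcp_pos: [0.5646, -0.1062, 0.0509]
tcp_rot: [0.004, 3.139, -0.003]
force: [1.2, -4.2, 1.4]
width: 0.0114
grasp_force: 5.0
```

>>> jog_arm --motion '[[[0.07, 0.01, 0], [0, 0, 0], 0], [[0.06, 0, 0], [0, 0, 0], 0], [[0, 0, 0], [0, 0, 0], 0]]'

```text
t: 12.63
tcp_pos: [0.5758, -0.1057, 0.0506]
tcp_rot: [-0.005, -3.142, 0.003]
force: [1.3, -6.0, 1.0]
width: 0.0114
grasp_force: 5.0
```

>>> jog_arm --motion '[[[0.02, -0.01, 0], [0, 0, 0], 0], [[0.02, -0.01, 0], [0, 0, 0], 0], [[0, 0, 0], [0, 0, 0], 0]]' --force 15

```text
t: 12.88
tcp_pos: [0.5769, -0.1058, 0.0502]
tcp_rot: [-0.005, -3.136, -0.003]
force: [-12.9, 2.7, 12.4]
width: 0.0112
grasp_force: 15.0
```

>>> jog_arm --motion '[[[0.02, 0, 0], [0, 0, 0], 0], [[0, 0, 0], [0, 0, 0], 0]]'

```text
t: 13.05
tcp_pos: [0.5782, -0.1058, 0.0498]
tcp_rot: [-0.005, -3.135, -0.003]
force: [-15.3, 1.7, 12.6]
width: 0.0116
grasp_force: 15.0
```

The stop is reached (-15 N). I release, retreat straight up and look.

>>> jog_arm --motion '[[[0, 0, 0], [0, 0, 0], 0.3], [[0, 0, 0], [0, 0, 0], 0.3], [[0, 0, 0], [0, 0, 0], 0.3], [[0, 0, 0], [0, 0, 0], 0.3], [[0, 0, 0], [0, 0, 0], 0.3], [[0, 0, 0.2], [0, 0, 0], 0.3], [[0, 0, 0.3], [0, 0, 0], 0.3], [[0, 0, 0.35], [0, 0, 0], 0.3], [[0, 0, 0.35], [0, 0, 0], 0.3]]'

```text
t: 13.8
tcp_pos: [0.5801, -0.1069, 0.1711]
tcp_rot: [-0.006, -3.14, -0.001]
force: [0.6, -1.3, 0.5]
width: 0.0282
grasp_force: 0.0
```

>>> jog_arm --motion '[[[0, 0, 0.35], [0, 0, 0], 0.3], [[0, 0, 0.35], [0, 0, 0], 0.3], [[-0.2, 0, 0.1], [0, 0, 0], 0.3], [[-0.2, 0, 0], [0, 0, 0], 0.3], [[0, 0, 0], [0, 0, 0], 0.3], [[0, 0, 0], [0, 0, 0], 0.3]]'

```text
t: 14.3
tcp_pos: [0.5406, -0.1071, 0.2509]
tcp_rot: [0.006, 3.14, -0.0]
force: [0.4, -0.3, 0.7]
width: 0.028
grasp_force: 0.0
```

```bash
python3 - <<'E'
from h import *
o=get_obs();print(o["t"],o["tcp_pos"])
im,K,W=cam("wrist"); ts,_,_=cam("scene")
for l in ["gate_pin","gate_pivot"]:
    for d in landmark_of("wrist",l)[:2]:
        z={"gate_pin":.076,"gate_pivot":.028}[l]
        print(l,round(d["score"],2),np.round(d["position"]),ray(K,W,d["position"],z).round(4))
a=cv2.resize(im[110:330,170:390,::-1],(440,440),interpolation=cv2.INTER_CUBIC)
b=cv2.resize(ts[150:290,170:400,::-1],None,fx=1.55,fy=1.55)
c=np.zeros((440,800,3),np.uint8); c[:,:440]=a; c[:b.shape[0],440:440+b.shape[1]]=b[:,:360]
cv2.imwrite("pics/w5.png",c)
E
```

```text
14.3 [ 0.54064937 -0.10712729  0.25090371]
gate_pin 0.8 [278. 222.] [ 0.5771 -0.1063  0.076 ]
gate_pivot 0.96 [208. 210.] [ 0.5747 -0.1996  0.028 ]
```

View pics/w5.png

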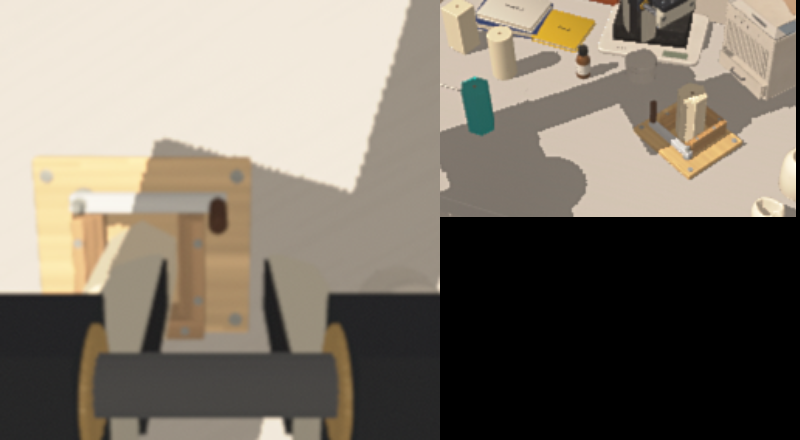

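The gate bar lies straight across the mouth, from the pivot at (78,205) to the pin at (218,215). The candle stands upright in the jig and the other candles are still standing. I hand the job in.

```bash
python3 -c "from cell import *; print(close_job())"
```

```text
the job is handed in; nothing more can be done
None
```

The hex candle stands upright between the jig's jaws with the gate swung to its stop and released. The other candles still stand, nothing else was touched, and the job is handed in at about 14.5 s (no verdict was returned).

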